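# Lock the hold-down bar with its spring clip

### The arm

A 6-joint arm with a two-finger parallel gripper is mounted at the origin on the work surface. World frame = base frame: x ahead of the robot, y to its left, z up, the work surface at z = 0. Lengths are in mm, angles in rad, forces in N, time in s.
With the tool pointing down it reaches from about 275 to 750 mm from the base axis. Payload 10.2 kg.
Tool frame: the origin (TCP) lies between the finger pads; the fingertips stand 17 mm ahead of it and the grasp point (between the pads) lies 2 mm behind it; z points along the fingers, y is the line along which they close (so a half turn about z gives the same grasp; the last joint's range is limited). The gripper opens to 85 mm and grips with 20 to 120 N. Pads are 22 mm wide; open, the fingers measure 114 mm over their backs; the gripper's body (76 mm by 85 mm) begins 54 mm behind the grasp point. The pads swing forward as they close: fully open they stand 13 mm farther back than shut.
Start: joints at [1.046, 0.313, 1.498, -0, 1.331, -0.223], TCP at [156.063, 501.274, 248.294] pointing down, gripper open.
Joint ranges: [-2.94, 2.94], [-0.97, 2.17], [0.19, 2.56], [-1.23, 4.37], [0.02, 3.11], [-2.88, 2.88]. Speed limits (rad/s): [2.39, 2.39, 3.01, 3.14, 3.14, 3.14].

### API

Orientations are given as a unit quaternion [w, x, y, z].
In Python, from rig import * gives the robot as it stands.
- The arm moves only by the tool step_arm, never from a script. Its argument "commands" is text: rows parted by semicolons, each of 7 numbers parted by spaces: the opening, from 0 (shut) to 1 (fully open), then the shift along the tool's x, y, z in cm, then the turn, a rotation vector about the tool's x, y, z in rad. In form: hand x y z rx ry rz; .... A call has 1 to 20 rows; each row is the pose to reach, as a shift and turn from the pose commanded when the call began, along the tool's axes at that moment; what a row does not reach only later rows make up. A row lasts 1/12 s, in which the tool goes at most 41.7 mm and 7.16 degrees, less where a joint would pass 70% of its speed; a pose out of reach is approached as far as the arm can. A call with a gripper value outside its range is refused whole. The fingers move at their own pace and stop on an object; "newtons" is the grip in N (left out, the last holds). Time passes only in rows, so rows that repeat a pose let the fingers close. It gives the time, the measured TCP pose, the force, the opening and the grip force at its end, in the units of the state.
- sense(): the state, without advancing time (a new reading comes with each control period).
- capture(name): name is "scene" or "top" or "wrist"; returns the picture (400x640x3 uint8, red, green, blue); there is no depth.
- camera_model(name): a dict with "mtx" (3x3 intrinsics, pixels), "eye" and "rotation" of the camera in the world. Camera axes: x right, y down, z forward; pixel columns grow to the right and rows downward; lengths in mm; the calibration is good to about 2 mm. A picture is of the moment at which its call begins: read the wrist's pose just before it. camera_model takes no time and is no camera call; for the wrist camera it gives the pose at the moment of the call.
- finish_job(): hands the job in; it is judged then, once.
Trained networks look in the newest picture that a camera, given by its name, has taken for a name from the list of things; names that differ only in an ending like _2 or _b are one class to them, and where a whole thing is asked for, a point or a joint stands for the part that bears it (a point fixed in the world has none). Each returns a list of dicts, best first, with "score" (0 to 1); they miss things now and then, are a little off and sometimes report something else, mostly with a low value. They report only what shows in the picture. A call takes as long as a camera call.
- search_frame(camera, label): "rect" ([centre column, centre row, width, height] in pixels, round what is visible of it).
- trace(camera, label): "mask" (400x640 bool, what is visible of it) and "rect" ([centre column, centre row, width, height] in pixels, round what is visible of it).
- spot_point(camera, label): "xy" ([column, row] in pixels: a listed point, or the origin of a listed thing).
The state is a dict: "time_s": time; "joints": joint angles; "dq": joint speeds; "tau": joint torques, N m; "eef_pos": TCP position; "ee_rot": TCP orientation; "force": force on the tool from outside, world axes, zero at the start; "wrist_torque": the same for the moment, N m; "grip_width": opening from 0.0 (shut) to 1.0 (fully open); "grip_force": force on a finger pad.
Only numpy, scipy, OpenCV 4.12 (cv2) and the standard library are available. Lean on these libraries where they do the work, as an engineer would, in place of code of your own. Each camera call takes 0.05 s, during which the arm holds its last target. There are 200 camera calls.

### The job

Swing the yellow hold-down bar of the inspection fixture fully down over the stud, then pick up the steel spring clip by its orange grip and push it sideways onto the stud's shank, flat on top of the bar, until its legs snap past the shank and close behind it. Push gently, feeling for the snap, and stop there without ramming the clip against the stud. Let go of it and leave the pistons and the screwdriver where they are.

Things in the scene. Friction and masses are not known exactly. Their poses are not given: they have to be found in the camera images.
- fixture: Dark steel inspection fixture, fixed; base 100 x 220 x 16 mm; origin at the centre of its underside, z up, x away from the robot, y along the bar. A piston (62 mm across, top at 78 mm) stands at its centre. At y = +80 mm two hinge cheeks (top 96 mm) carry the yellow bar; at y = -75 mm stands the steel stud: round shank 12 mm across, head 17 mm across from 110 to 118 mm above the table.
- slot (a point): Fixture point at the middle of the bar's slot, level with the shut bar's top face (88 mm up, 22 mm below the stud's head); axes as the fixture. The stud is clamped in an adjusting slot: its axis stands anywhere from -18 to +18 mm from this point along the fixture's x, on it in y. Its place is not measured; it does not move during the job.
- bar_hinge (a point): On the bar's hinge axis (which is along the fixture's x), 84 mm above the table, at y = +80 mm of the fixture.
- bar (a joint): Angle of the yellow bar, rad: 0 shut (level, on its stop), growing to 1.1 as its free end rises. From the hinge it runs to the fixture's -y: 28 mm wide, 8 mm thick, 186 mm long, the last 60 mm a paddle from x = -55 to +35 mm of the fixture, with a 56 x 24 mm slot that drops over the stud. Its stiff hinge keeps it where it is left; a push of 1 to 5 N moves it.
- bar_press (a point): Black dot on the bar's top face, 105 mm from the hinge axis along the bar and 4 mm above it: the place to push it down.
- clip: Hairpin spring clip. Origin at the centre of the underside of its upright orange grip; x towards the leg tips (x = 77 mm), z up. Two sprung steel wire legs (6 mm wire centred 5.5 mm up, bulges 10 mm thick, hinged at x = 16, y = +-9 mm in a root 26 mm wide, 9 mm high) stand beside an orange nose 12 mm wide, 9 mm high, ending at x = 41.5 mm.
- clip_grip (a point): On the clip, 30 mm above its origin: the middle of the orange grip (28 long x 16 wide x 36 mm high), to be taken from above across its 16 mm width; fingertips 10 mm or more above the underside clear the root of the legs.
- clip_pocket (a point): On the clip, x = 48 mm, 5.5 mm up: the shank's axis lies about here when home, between the nose and the legs' bulges. The bulges (x = 56.5 mm) leave 6 mm; the flared tips are 26 mm apart inside. The push begins when the shank is 10 to 15 mm ahead of this point, peaks at 7 to 12 N, drops to nearly 0 once the bulges are past, and rises hard when the nose meets the shank.
- button (a joint): Small green spring button (under 1 N) that stands 4 mm out of the end of the clip's nose, m: 0 out, 0.002 to 0.004 pressed in by the shank when the clip is home.
- leg_left (a joint): Spread of the clip's leg on its +y side, rad: 0 at rest, about 0.075 when its bulge is at the widest on a 12 mm shank, back to 0 when home.
- leg_right (a joint): The same for the leg on the clip's -y side.
- piston1: Loose light-alloy piston, 62 mm across, 52 mm high, crown up; origin at the centre of its underside. To be left alone.
- piston2: Loose light-alloy piston, 62 mm across, 52 mm high, crown up; origin at the centre of its underside. To be left alone.
- piston3: Loose light-alloy piston, 62 mm across, 52 mm high, crown up; origin at the centre of its underside. To be left alone.
- screwdriver: Screwdriver lying on the table, 160 mm long, white handle; to be left alone. The clip and the screwdriver lie one at the left and one at the right in front of the fixture, either way round.

How it is judged (in metres and radians):
On the way, in this order (a step that is already met when the one before it is completed fails the run):
1. the hold-down bar is fully down over the stud (value of joint bar below 0.04 rad), for 0.2 s.
2. the clip has snapped over the shank above the bar, its legs closed again and the nose at the shank (x of slot in the frame of clip between 0.027 and 0.07 m and y of slot in the frame of clip between -0.006 and 0.006 m and z of slot in the frame of clip between -0.012 and 0.008 m and value of joint button above 0.0015 m and value of joint each of leg_left, leg_right below 0.03 rad and angle between clip's own z axis and vertical below 0.25 rad), for 0.2 s.
At the end, for the whole second after the job is handed in: Bar shut within 0.04 rad; clip on the stud above the bar, released and at rest: the slot point is 27 to 70 mm ahead of the clip's origin, within 6 mm sideways, -12 to +8 mm in height; clip level within 0.25 rad, both legs closed (below 0.03 rad), green button pressed over 1.5 mm (all of step 2 and value of joint bar below 0.04 rad and linear speed of clip below 0.02 m/s and contact force between the fingers and clip below 0.1 N); the robot touches nothing.
It fails at once if the clip is rammed: more than 18 N between clip and stud (contact force between clip and stud above 18 N).
It fails at once if a piston or the screwdriver is moved by more than 20 mm (distance of any of piston1, piston2, piston3, screwdriver from where it was at the start of the episode above 0.02 m).
It also fails if it takes over 58 s, if anything falls off the work surface, if the arm or the gripper's body presses on something with over 40 N, if the wrist force passes 120 N, or if a joint passes its speed limit or range.

## Working session

There is one attempt and no reset: what is moved stays moved. The work goes in short steps, Python scripts to look and compute and a tool call to move; the robot and the scene stay as the last step left them, time stands still between calls to the robot, and variables do not carry over. Pictures are saved under pics/ and viewed, at most 10 in all, crops included, and the job is handed in when it is done.

Besides the shell and the picture viewer there is one more tool, called as name(argument=value, ...) on one line, values as JSON. step_arm: Moves the arm, as the interface text tells. Its arguments: {"type":"object","properties":{"commands":{"type":"string"},"newtons":{"type":"number"}},"required":["commands"]}

```bash
mkdir -p pics
cat > h.py <<'E'
from rig import *
import numpy as np, cv2
from scipy.spatial.transform import Rotation as R
def ray(cam,px,m=None):
    m=m or camera_model(cam); K=np.array(m["mtx"]);Rm=np.array(m["rotation"])
    d=Rm@np.linalg.inv(K)@np.array([px[0],px[1],1.]); return np.array(m["eye"]),d
def atz(cam,px,z,m=None):
    e,d=ray(cam,px,m); return e+d*(z-e[2])/d[2]
def proj(cam,P,m=None):
    m=m or camera_model(cam); p=np.array(m["mtx"])@np.array(m["rotation"]).T@(np.array(P,float)-np.array(m["eye"])); return p[:2]/p[2]
def snap(cam,name=None):
    im=np.array(capture(cam))
    if name: cv2.imwrite(f"pics/{name}.png",im[:,:,::-1])
    return im
E
cat > a.py <<'E'
from h import *
for c in("top","scene"):
    snap(c,c+"0"); m=camera_model(c); print(c,np.round(m["eye"]),np.round(m["rotation"],3).tolist(),m["mtx"])
    for l in("fixture","slot","bar_hinge","bar_press","clip","clip_grip","clip_pocket","screwdriver"):
        r=spot_point(c,l); print(l,[(np.round(x["xy"],1).tolist(),round(x["score"],2)) for x in r[:2]])
s=sense();print(s)
a=cv2.imread("pics/top0.png");b=cv2.imread("pics/scene0.png")
E
python3 a.py
```

```text
top [ 514.   18. 1133.] [-0.02, 0.707, -0.706, 0.028] [[396.4306129    0.         320.45598722]
 [  0.         396.4306129  203.05061422]
 [  0.           0.           1.        ]]
fixture [([320.4, 186.4], 0.66)]
slot [([350.6, 178.8], 0.92)]
bar_hinge [([293.3, 181.2], 0.64)]
bar_press [([320.2, 176.7], 0.91), ([220.1, 151.6], 0.43)]
clip [([410.8, 237.5], 0.66)]
clip_grip [([413.8, 234.7], 0.72)]
clip_pocket [([402.4, 216.4], 0.67)]
screwdriver [([351.3, 180.7], 0.17)]
scene [1493. -351.  829.] [-0.366, 0.742, 0.505, -0.246] [[496.82031367   0.         320.66061476]
 [  0.         496.82031367 203.11086046]
 [  0.           0.           1.        ]]
fixture [([322.1, 241.2], 0.67)]
slot [([292.4, 221.8], 0.72)]
bar_hinge [([358.5, 209.1], 0.65)]
bar_press [([324.2, 190.5], 0.66)]
clip [([217.0, 228.2], 0.78)]
clip_grip [([210.2, 217.0], 0.64)]
clip_pocket [([356.5, 208.2], 0.65), ([225.6, 234.6], 0.57)]
screwdriver [([384.7, 178.6], 0.76)]
{'time_s': 0.9, 'joints': array([ 1.04562777e+00,  3.12901864e-01,  1.49768490e+00, -1.06850202e-05,
        1.33100335e+00, -2.23420034e-01]), 'dq': array([ 0.00183411,  0.00088326,  0.00243313, -0.00060908,  0.00033759,
       -0.00142504]), 'tau': array([ 3.48699750e-04, -4.12162042e+01, -2.59898096e+01, -2.68336153e-04,
        5.40534584e-04,  3.01790362e-05]), 'eef_pos': array([156.05416446, 501.28115716, 248.29891197]), 'ee_rot': array([ 5.29479744e-06,  1.50301264e-01,  9.88640243e-01, -7.15041895e-07]), 'force': array([ 0.07070699, -0.26403996,  0.0144349 ]), 'wrist_torque': array([ 0.00489672, -0.04723415, -0.03116985]), 'grip_force': 0.0, 'grip_width': 1.0012133815876643}
```

Run:
```python
import cv2
a=cv2.imread("pics/top0.png")[110:290,200:460];cv2.imwrite("pics/t1.png",cv2.resize(a,None,fx=3,fy=3,interpolation=2))
b=cv2.imread("pics/scene0.png")[110:310,160:430];cv2.imwrite("pics/s1.png",cv2.resize(b,None,fx=2.9,fy=2.9,interpolation=2))
```

```text
(no output)
```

View pics/t1.png

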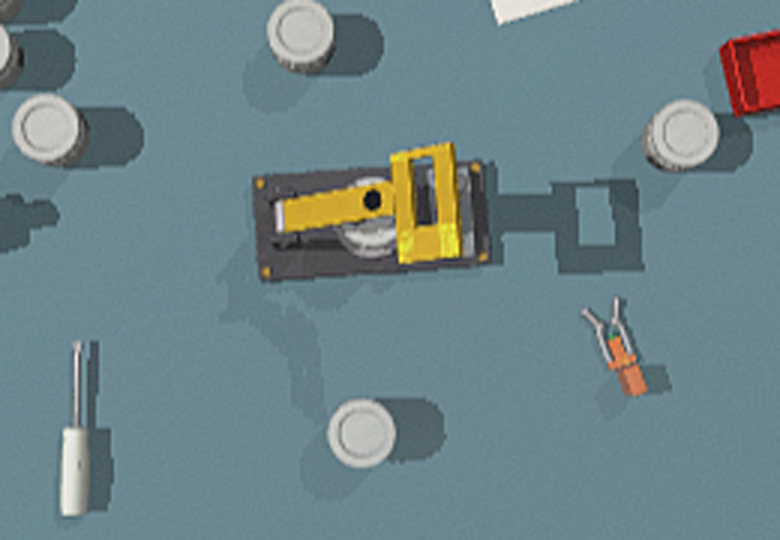

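View pics/s1.png

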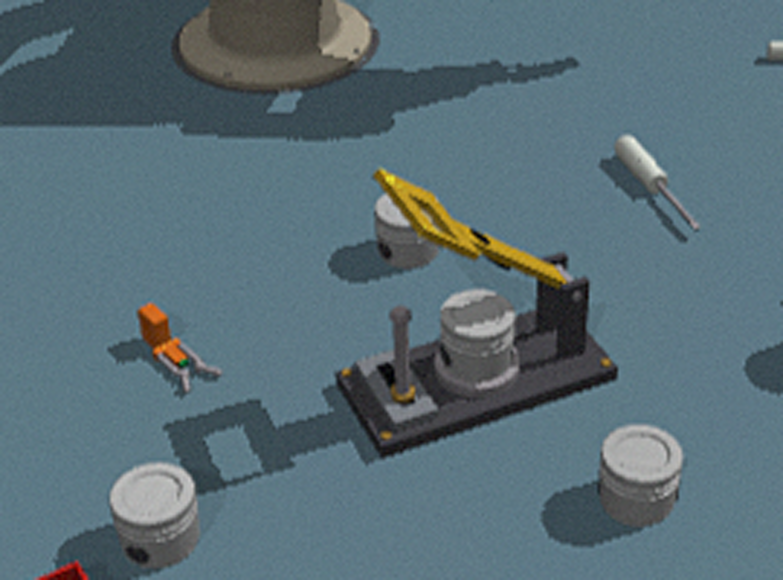

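The bar is raised with its black dot at top px ≈(324,177). The stud is at the right end, with its head at scene px ≈(298,218). The clip is front right, with its grip at top px ≈(411,238) and tips pointing up. The screwdriver is front left.

```bash
cat > b.py <<'E'
from h import *
T=lambda p:(200+p[0]/3-.33,110+p[1]/3-.33)
S=lambda p:(160+p[0]/2.9-.33,110+p[1]/2.9-.33)
for p in[(260,183),(477,167),(484,257),(266,271)]: print("corner top",atz("top",T(p),16).round(1))
for p in[(347,373),(387,436),(606,362)]: print("corner sc",atz("scene",S(p),16).round(1))
def tri(a,b):
    A=[];B=[]
    for c,p in(("top",a),("scene",b)):
        e,d=ray(c,p);d/=np.linalg.norm(d);M=np.eye(3)-np.outer(d,d);A.append(M);B.append(M@e)
    return np.linalg.solve(sum(A),sum(B))
print("press",tri(T((373,199)),S((480,237))))
print("stud head scene z118",atz("scene",S((400,313)),116),"collar",atz("scene",S((403,393)),18))
print("slot",atz("top",(350.6,178.8),88),atz("scene",(292.4,221.8),88))
for n,p,z in[("grip topcrop",(632,375),36),("tipL",(585,315),5.5),("tipR",(617,300),5.5),("nose",(614,336),9)]:print(n,atz("top",T(p),z).round(1))
for n,p,z in[("grip top sc",(152,308),36),("tip",(186,389),5.5),("tip",(219,374),5.5),("nose",(183,362),6)]:print(n,atz("scene",S(p),z).round(1))
print(atz("top",(410.8,237.5),0),atz("top",(413.8,234.7),30),atz("top",(402.4,216.4),5.5));print(atz("scene",(217,228.2),0),atz("scene",(210.2,217),30),atz("scene",(225.6,234.6),5.5))
im=snap("top");hsv=cv2.cvtColor(im,cv2.COLOR_RGB2HSV);m=cv2.inRange(hsv,(3,130,120),(18,255,255));m[:,:400]=0;m[:200]=0;m[:,430:]=0
ys,xs=np.nonzero(m);print(len(xs),xs.mean(),ys.mean(),np.cov(xs,ys))
P=np.array([atz("top",(x,y),10)[:2] for x,y in zip(xs,ys)]);print(P.mean(0));w,v=np.linalg.eigh(np.cov(P.T));print(v[:,1],np.degrees(np.arctan2(v[1,1],v[0,1])))
E
python3 b.py
```

```text
Traceback (most recent call last):
  File "b.py", line 4, in <module>
    for p in[(260,183),(477,167),(484,257),(266,271)]: print("corner top",atz("top",T(p),16).round(1))
                                                                          ~~~^^^^^^^^^^^^^^^
  File "h.py", line 8, in atz
    e,d=ray(cam,px,m); return e+d*(z-e[2])/d[2]
        ~~~^^^^^^^^^^
  File "h.py", line 6, in ray
    d=Rm@np.linalg.inv(K)@np.array([px[0],px[1],1.]); return np.array(m["eye"]),d
      ~~^~~~~~~~~~~~~~~~~
ValueError: matmul: Input operand 1 has a mismatch in its core dimension 0, with gufunc signature (n?,k),(k,m?)->(n?,m?) (size 3 is different from 4)
```

```bash
sed -i 's/^def ray/def rm(m): q=np.array(m["rotation"]); return R.from_quat(q[[1,2,3,0]]).as_matrix()\ndef ray/; s/Rm=np.array(m\["rotation"\])/Rm=rm(m)/; s/np.array(m\["rotation"\]).T/rm(m).T/' h.py; python3 b.py
```

```text
corner top [681.  101.7  16. ]
corner top [ 696.8 -103.8   16. ]
corner top [ 611.1 -109.9   16. ]
corner top [597.5  95.5  16. ]
corner sc [ 609.  -105.5   16. ]
corner sc [693.2 -99.   16. ]
corner sc [676.4 104.8  16. ]
press [646.99537003  -1.59421232 156.88848005]
stud head scene z118 [665.84755937 -75.53554373 116.        ] collar [651.88147639 -70.51953621  18.        ]
slot [648.83671577 -74.27765724  88.        ] [643.48812673 -81.17591369  88.        ]
grip topcrop [ 500.4 -243.6   36. ]
tipL [ 556.9 -206.9    5.5]
tipR [ 571.2 -237.6    5.5]
nose [ 536.9 -233.5    9. ]
grip top sc [ 487.7 -243.5   36. ]
tip [ 567.2 -235.2    5.5]
tip [ 558.8 -204.7    5.5]
nose [ 532.8 -229.9    6. ]
[ 491.90693649 -253.37638463    0.        ] [ 500.24532124 -254.6625361    30.        ] [ 551.94446546 -228.9288117     5.5       ]
[ 496.31382317 -237.3533714     0.        ] [ 482.84885368 -248.09209464   30.        ] [ 535.17406804 -223.37022459    5.5       ]
99 408.44444444444446 231.68686868686868 [[10.51473923 12.57936508]
 [12.57936508 25.33972377]]
[ 508.51562685 -244.52412292]
[-0.87259636 -0.48844201] -150.76176956752644
```

step_arm(commands="0 -61.8 -33.4 0 0 0 -0.38;0 -61.8 -33.4 0 0 0 -0.38;0 -61.8 -33.4 0 0 0 -0.38;0 -61.8 -33.4 0 0 0 -0.38;0 -61.8 -33.4 0 0 0 -0.38;0 -61.8 -33.4 0 0 0 -0.38;0 -61.8 -33.4 0 0 0 -0.38;0 -61.8 -33.4 0 0 0 -0.38;0 -61.8 -33.4 0 0 0 -0.38;0 -61.8 -33.4 0 0 0 -0.38;0 -61.8 -33.4 0 0 0 -0.38;0 -61.8 -33.4 0 0 0 -0.38;0 -61.8 -33.4 0 0 0 -0.38;0 -61.8 -33.4 0 0 0 -0.38;0 -61.8 -33.4 0 0 0 -0.38;0 -61.8 -33.4 0 0 0 -0.38;0 -61.8 -33.4 2 0 0 -0.38;0 -61.8 -33.4 3 0 0 -0.38;0 -61.8 -33.4 3 0 0 -0.38;0 -61.8 -33.4 3 0 0 -0.38", newtons=30)

```text
time_s: 2.62
eef_pos: [646.6, -1.4, 217.4]
ee_rot: [-0.001, -0.039, 0.999, 0.0]
force: [0.8, 0.7, -0.1]
grip_width: -0.001
grip_force: 0.0
```

step_arm(commands="0 0 0 3 0 0 0;0 0 0 4.3 0 0 0;0 0 -.4 5 0 0 0;0 0 -.8 5.6 0 0 0;0 0 -1.2 6.3 0 0 0;0 0 -1.5 6.9 0 0 0;0 0 -1.8 7.5 0 0 0;0 0 -2.1 8.2 0 0 0;0 0 -2.3 8.9 0 0 0;0 0 -2.5 9.6 0 0 0;0 0 -2.6 10.2 0 0 0;0 0 -2.7 10.6 0 0 0;0 0 -2.7 10.9 0 0 0;0 0 -2.7 11.0 0 0 0;0 0 -2.7 11.0 0 0 0;0 0 -2.7 11.0 0 0 0")

```text
time_s: 3.95
eef_pos: [649.0, -28.2, 108.4]
ee_rot: [0.0, -0.039, 0.999, -0.0]
force: [0.1, 0.2, 0.1]
grip_width: -0.001
grip_force: 0.0
```

step_arm(commands="0 0 0 .1 0 0 0;0 0 0 .2 0 0 0;0 0 0 .2 0 0 0")

```text
time_s: 4.2
eef_pos: [649.0, -28.2, 106.3]
ee_rot: [0.0, -0.039, 0.999, -0.0]
force: [-0.2, 1.2, -0.5]
grip_width: -0.001
grip_force: 0.1
```

step_arm(commands="0 0 0 .1 0 0 0;0 0 0 .2 0 0 0;0 0 0 .2 0 0 0")

```text
time_s: 4.45
eef_pos: [649.1, -28.3, 105.1]
ee_rot: [0.0, -0.039, 0.999, -0.0]
force: [-2.1, 0.3, 5.9]
grip_width: -0.0
grip_force: 2.9
```

step_arm(commands="0 0 0 .1 0 0 0;0 0 0 .2 0 0 0;0 0 0 .2 0 0 0;0 0 0 .2 0 0 0")

```text
time_s: 4.78
eef_pos: [649.1, -28.3, 104.9]
ee_rot: [0.001, -0.039, 0.999, -0.0]
force: [-9.2, 0.5, 18.0]
grip_width: -0.001
grip_force: 8.9
```

Run:
```python
from h import *
snap("wrist","w1");m=camera_model("wrist");print(m)
a=snap("scene");cv2.imwrite("pics/s2.png",cv2.resize(a[150:290,160:400,::-1],None,fx=3.3,fy=3.3,interpolation=2))
```

```text
{'mtx': array([[338.59486312,   0.        , 317.52998529],
       [  0.        , 338.59486312, 198.03417675],
       [  0.        ,   0.        ,   1.        ]]), 'eye': array([578.4564378 , -34.35078249, 229.79518607]), 'rotation': array([0.09705046, 0.67210138, 0.72667378, 0.10395267])}
```

View pics/s2.png

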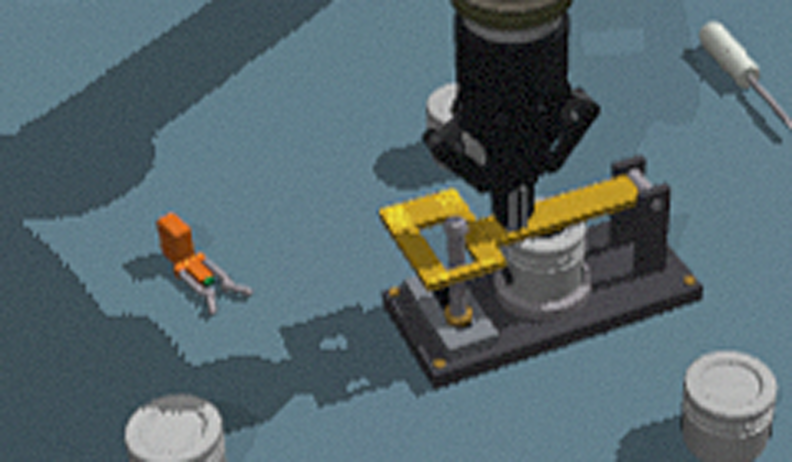

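The bar lies level with the stud standing in its slot. I'll raise the arm and measure the stud with the wrist camera.

step_arm(commands="0 0 0 -3 0 0 0;0 0 0 -6 0 0 0;0 3 -3 -9 0 0 0;0 4 -4.5 -11 0 0 0;0 4 -4.5 -11 0 0 0;0 4 -4.5 -11 0 0 0")

```text
time_s: 5.38
eef_pos: [612.6, -77.2, 213.7]
ee_rot: [0.001, -0.038, 0.999, -0.0]
force: [-0.4, 0.1, -0.6]
grip_width: 0.002
grip_force: 0.0
```

Run:
```python
from h import *
s=sense();print(s["eef_pos"],s["force"])
m=camera_model("wrist");a=snap("wrist","w2");print(m)
for l in("slot","bar_press","bar_hinge","fixture"): print(l,[(x["xy"],x["score"],atz("wrist",x["xy"],{"slot":88,"bar_press":88,"bar_hinge":84,"fixture":0}[l],m).round(1)) for x in spot_point("wrist",l)[:1]])
```

```text
[612.62715088 -77.15172762 213.70345885] [-0.3956112   0.07776754 -0.60372619]
{'mtx': array([[338.59486312,   0.        , 317.52998529],
       [  0.        , 338.59486312, 198.03417675],
       [  0.        ,   0.        ,   1.        ]]), 'eye': array([541.8041854 , -83.08892771, 338.48555633]), 'rotation': array([0.09764857, 0.67276127, 0.72593848, 0.10426103])}
slot [([314.2, 238.6], 0.67, array([649.4, -78. ,  88. ]))]
bar_press [([374.8, 240.4], 0.73, array([647.2, -29.5,  88. ]))]
bar_hinge [([504.6, 238.1], 0.89, array([638.9,  76.1,  84. ]))]
fixture [([385.9, 207.5], 0.87, array([646.2,  -3.6,   0. ]))]
```

View pics/w2.png

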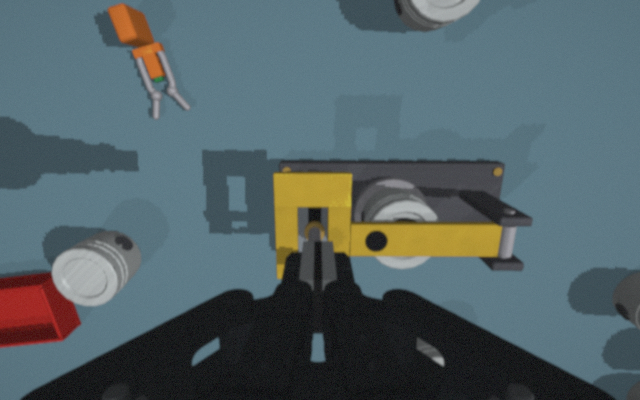

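Collar of the stud is at wrist px ≈(315,230), but the fingers hide the head. I'll step aside so both stud and clip are in view.

step_arm(commands="0 4 -3.6 -2 0 0 0;.5 8 -7.5 -4 0 0 0;.5 9 -8.6 -4 0 0 0;.5 9 -8.6 -4 0 0 0;.5 9 -8.6 -4 0 0 0;.5 9 -8.6 -4 0 0 0")

```text
time_s: 6.13
eef_pos: [529.9, -168.4, 251.7]
ee_rot: [-0.0, -0.039, 0.999, 0.0]
force: [0.2, 0.0, 0.2]
grip_width: 0.498
grip_force: 0.0
```

Run:
```python
from h import *
s=sense();print(s["eef_pos"])
m=camera_model("wrist");a=snap("wrist","w3");print(m)
Z={"slot":88,"bar_press":88,"bar_hinge":84,"fixture":0,"clip":0,"clip_grip":30,"clip_pocket":5.5}
for l in Z: print(l,[(x["xy"],x["score"],atz("wrist",x["xy"],Z[l],m).round(1)) for x in spot_point("wrist",l)[:1]])
cv2.imwrite("pics/w3b.png",cv2.resize(a[:,60:500,::-1],None,fx=1.5,fy=1.5,interpolation=2)[:600])
```

```text
[ 529.93708796 -168.43584352  251.65266924]
{'mtx': array([[338.59486312,   0.        , 317.52998529],
       [  0.        , 338.59486312, 198.03417675],
       [  0.        ,   0.        ,   1.        ]]), 'eye': array([ 459.50384226, -174.66702807,  376.66004138]), 'rotation': array([0.09588556, 0.67238009, 0.72658715, 0.10383679])}
slot []
bar_press [([451.0, 307.6], 0.89, array([644.8, -28.9,  88. ]))]
bar_hinge [([553.6, 307.4], 0.76, array([639.3,  74.8,  84. ]))]
fixture [([445.6, 266.5], 0.91, array([644.3,  -2. ,   0. ]))]
clip [([249.3, 128.6], 0.8, array([ 495.9, -246.5,    0. ]))]
clip_grip [([243.5, 131.6], 0.82, array([ 496.4, -246.6,   30. ]))]
clip_pocket [([261.3, 170.9], 0.66, array([ 540.8, -231.2,    5.5]))]
```

View pics/w3.png

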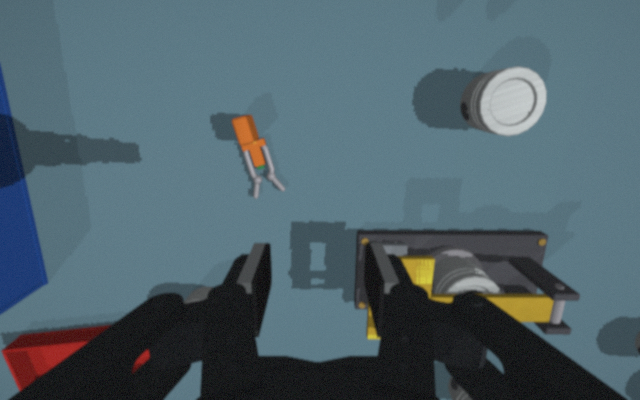

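step_arm(commands=".5 2 -4 4 0 0 -.12;.5 4 -7.5 8 0 0 -.24;.5 4 -7.5 11 0 0 -.24;.5 4 -7.5 14 0 0 -.24;.5 4 -7.5 17 0 0 -.24;.5 4 -7.5 19 0 0 -.24;.5 4 -7.5 20.5 0 0 -.24;.5 4 -7.5 21.8 0 0 -.24;.5 4 -7.5 22.4 0 0 -.24;.5 4 -7.5 22.4 0 0 -.24;.35 4 -7.5 22.4 0 0 -.24;.2 4 -7.5 22.4 0 0 -.24;0 4 -7.5 22.4 0 0 -.24;0 4 -7.5 22.4 0 0 -.24;0 4 -7.5 22.4 0 0 -.24;0 4 -7.5 22.4 0 0 -.24", newtons=45)

```text
time_s: 7.87
eef_pos: [496.1, -247.2, 29.3]
ee_rot: [0.001, -0.158, 0.987, -0.001]
force: [-1.1, 0.6, 5.4]
grip_width: 0.175
grip_force: 45.3
```

step_arm(commands="0 0 0 -2 0 0 0;0 0 0 -5 0 0 0;0 0 0 -8 0 0 0;0 -2 3 -11 0 0 .06;0 -4 6 -12 0 0 .12;0 -6 9 -12 0 0 .18;0 -8 12 -12 0 0 .237;0 -9.3 13.8 -12 0 0 .237;0 -9.3 13.8 -12 0 0 .237;0 -9.3 13.8 -12 0 0 .237;0 -9.3 13.8 -12 0 0 .237")

```text
time_s: 8.78
eef_pos: [540.6, -87.3, 148.3]
ee_rot: [-0.0, -0.041, 0.999, -0.0]
force: [-0.4, 0.3, -0.5]
grip_width: 0.177
grip_force: 44.4
```

Run:
```python
from h import *
s=sense();print(s["eef_pos"],s["force"],s["grip_force"],s["grip_width"])
a=snap("scene","s3");cv2.imwrite("pics/s3b.png",cv2.resize(a[175:255,240:350,::-1],None,fx=7,fy=7,interpolation=2))
Z={"slot":88,"clip":0,"clip_grip":30,"clip_pocket":5.5}
for l in Z: print(l,[(x["xy"],x["score"]) for x in spot_point("scene",l)[:2]])
# expected fixture points
c=np.array([645,-3.7]);ps=.08
W=lambda x,y,z:np.array([c[0]+x*np.cos(ps)-y*np.sin(ps),c[1]+x*np.sin(ps)+y*np.cos(ps),z])
q=lambda x,y,z:((proj("scene",W(x,y,z))-[240,175])*7).round()
for n,p in {"slot corners":[(28,-63,88),(28,-87,88),(-28,-63,88),(-28,-87,88)],"paddle":[(35,-46,88),(35,-106,88),(-55,-106,88),(-55,-46,88)],"head@0":[(0,-75,118)],"head18":[(18,-75,118)]}.items(): print(n,[q(*x).tolist() for x in p])
snap("wrist","w4")
```

```text
[540.5564072  -87.34881774 148.28096921] [-0.4421193   0.31511073 -0.51808565] 44.38688278198242 0.1770155154523642
slot [([296.1, 223.4], 0.78)]
clip [([277.4, 186.1], 0.63)]
clip_grip [([276.0, 173.8], 0.78)]
clip_pocket [([284.7, 192.9], 0.7)]
slot corners [[450.0, 378.0], [383.0, 400.0], [381.0, 281.0], [315.0, 301.0]]
paddle [[506.0, 376.0], [338.0, 429.0], [233.0, 271.0], [394.0, 223.0]]
head@0 [[379.0, 269.0]]
head18 [[402.0, 300.0]]
```

View pics/s3b.png

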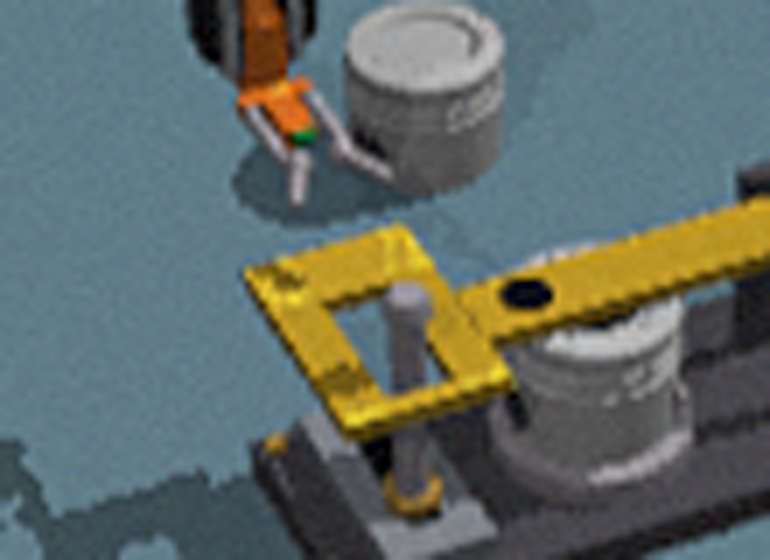

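View pics/w4.png

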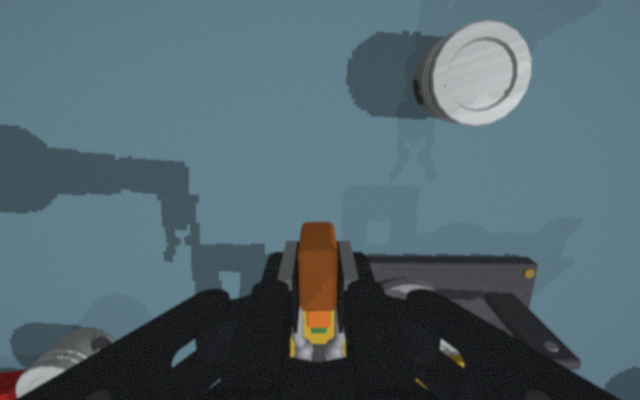

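Comparing with the projected slot, the stud head at crop px (408,295) sits about +14.5 mm along the slot. The clip is held straight. Next I'll lower it to just above the bar and advance.

step_arm(commands="0 -1.5 0 .5 0 0 0;0 -2.5 0 1.5 0 0 0;0 -2.5 0 2.3 0 0 0;0 -2.5 0 2.8 0 0 0;0 -2.5 0 3 0 0 0;0 -2.5 0 3 0 0 0;0 -3 0 3 0 0 0;0 -3.5 0 3 0 0 0;0 -4 0 3 0 0 0;0 -4.5 0 3 0 0 0;0 -4.8 0 3 0 0 0;0 -5 0 3 0 0 0;0 -5 0 3 0 0 0;0 -5 0 3 0 0 0")

```text
time_s: 10.25
eef_pos: [590.5, -82.6, 118.2]
ee_rot: [-0.0, -0.041, 0.999, 0.0]
force: [-0.3, 0.3, -0.0]
grip_width: 0.177
grip_force: 44.5
```

Run:
```python
from h import *
s=sense();print(s["eef_pos"],s["force"],s["wrist_torque"])
a=snap("scene","s4");cv2.imwrite("pics/s4b.png",cv2.resize(a[175:255,240:350,::-1],None,fx=7,fy=7,interpolation=2))
```

```text
[590.54302862 -82.61412547 118.18974966] [-0.30924847  0.32317703 -0.03862686] [ 0.02648122  0.05780289 -0.00780473]
```

View pics/s4b.png

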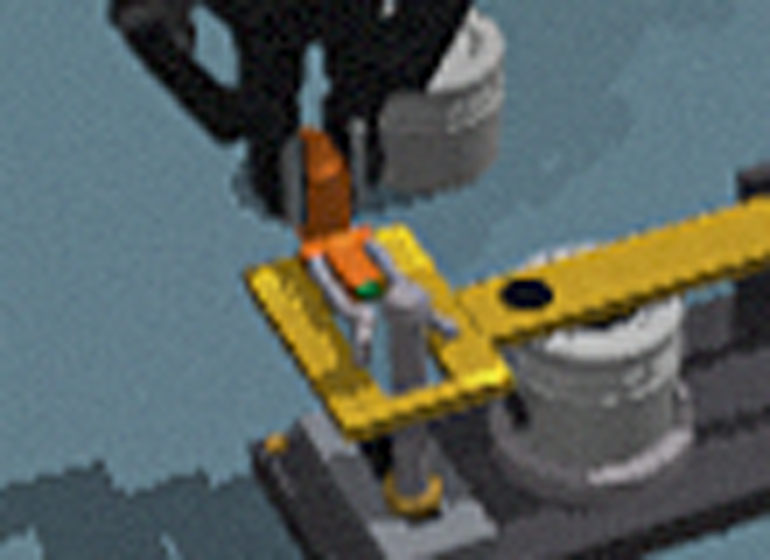

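The shank stands between the flared tips with no contact. Now the gentle creep.

step_arm(commands="0 -.3 0 0 0 0 0;0 -.6 0 0 0 0 0;0 -.8 0 0 0 0 0;0 -.9 0 0 0 0 0;0 -1 0 0 0 0 0;0 -1 0 0 0 0 0")

```text
time_s: 10.8
eef_pos: [600.7, -81.8, 118.3]
ee_rot: [0.0, -0.041, 0.999, 0.0]
force: [-0.7, 0.9, -1.2]
grip_width: 0.177
grip_force: 44.5
```

step_arm(commands="0 -.1 0 0 0 0 0;0 -.2 0 0 0 0 0;0 -.2 0 0 0 0 0")

```text
time_s: 11.05
eef_pos: [602.6, -81.7, 118.3]
ee_rot: [0.0, -0.041, 0.999, -0.0]
force: [-1.0, -0.1, -0.4]
grip_width: 0.176
grip_force: 44.5
```

step_arm(commands="0 -.1 0 0 0 0 0;0 -.2 0 0 0 0 0;0 -.2 0 0 0 0 0")

```text
time_s: 11.3
eef_pos: [604.3, -81.7, 118.1]
ee_rot: [-0.001, -0.041, 0.999, -0.0]
force: [-2.7, -0.8, -1.1]
grip_width: 0.179
grip_force: 44.4
```

step_arm(commands="0 -.1 0 0 0 0 0;0 -.15 0 0 0 0 0;0 -.15 0 0 0 0 0")

```text
time_s: 11.55
eef_pos: [605.2, -81.6, 117.9]
ee_rot: [-0.001, -0.041, 0.999, 0.0]
force: [-5.3, -1.8, 0.5]
grip_width: 0.177
grip_force: 44.4
```

step_arm(commands="0 -.1 0 0 0 0 0;0 -.15 0 0 0 0 0;0 -.15 0 0 0 0 0")

```text
time_s: 11.8
eef_pos: [606.4, -81.4, 117.7]
ee_rot: [-0.002, -0.041, 0.999, 0.0]
force: [-6.9, -2.4, -1.9]
grip_width: 0.176
grip_force: 44.4
```

step_arm(commands="0 -.05 -.05 0 0 0 0;0 -.12 -.08 0 0 0 0;0 -.12 -.08 0 0 0 0")

```text
time_s: 12.05
eef_pos: [607.5, -81.9, 117.5]
ee_rot: [-0.002, -0.041, 0.999, 0.0]
force: [-7.2, -0.7, -1.9]
grip_width: 0.174
grip_force: 44.4
```

step_arm(commands="0 -.05 0 0 0 0 0;0 -.12 0 0 0 0 0;0 -.12 0 0 0 0 0")

```text
time_s: 12.3
eef_pos: [608.7, -81.7, 117.5]
ee_rot: [-0.002, -0.041, 0.999, 0.0]
force: [-6.1, -0.4, -1.3]
grip_width: 0.177
grip_force: 44.3
```

step_arm(commands="0 -.05 0 0 0 0 0;0 -.1 0 0 0 0 0;0 -.1 0 0 0 0 0")

```text
time_s: 12.55
eef_pos: [609.9, -81.6, 117.6]
ee_rot: [-0.002, -0.041, 0.999, 0.0]
force: [-5.8, -0.8, -0.9]
grip_width: 0.176
grip_force: 44.3
```

Past the peak; continuing in 1 mm steps.

step_arm(commands="0 -.05 0 0 0 0 0;0 -.1 0 0 0 0 0;0 -.1 0 0 0 0 0")

```text
time_s: 12.8
eef_pos: [611.2, -81.5, 117.7]
ee_rot: [-0.001, -0.041, 0.999, 0.0]
force: [-4.5, -0.4, -1.2]
grip_width: 0.176
grip_force: 44.3
```

step_arm(commands="0 -.05 0 0 0 0 0;0 -.1 0 0 0 0 0;0 -.1 0 0 0 0 0")

```text
time_s: 13.05
eef_pos: [613.0, -81.5, 118.2]
ee_rot: [-0.0, -0.041, 0.999, 0.0]
force: [-1.5, 0.7, -2.0]
grip_width: 0.178
grip_force: 44.2
```

step_arm(commands="0 -.05 0 0 0 0 0;0 -.1 0 0 0 0 0;0 -.1 0 0 0 0 0")

```text
time_s: 13.3
eef_pos: [614.5, -81.5, 118.5]
ee_rot: [0.001, -0.041, 0.999, -0.0]
force: [0.1, 0.8, -1.9]
grip_width: 0.177
grip_force: 44.3
```

step_arm(commands="0 -.05 0 0 0 0 0;0 -.05 0 0 0 0 0;0 -.05 0 0 0 0 0")

```text
time_s: 13.55
eef_pos: [614.9, -81.5, 118.5]
ee_rot: [0.001, -0.041, 0.999, -0.0]
force: [1.5, 0.6, -0.9]
grip_width: 0.176
grip_force: 44.4
```

step_arm(commands="0 -.05 0 0 0 0 0;0 -.05 0 0 0 0 0;0 -.05 0 0 0 0 0")

```text
time_s: 13.8
eef_pos: [615.2, -81.5, 118.4]
ee_rot: [0.0, -0.041, 0.999, -0.0]
force: [1.0, 1.6, -1.0]
grip_width: 0.177
grip_force: 44.4
```

Run:
```python
from h import *
s=sense();print(s["eef_pos"],s["force"],s["wrist_torque"])
a=snap("scene","s5");cv2.imwrite("pics/s5b.png",cv2.resize(a[185:245,260:340,::-1],None,fx=9,fy=9,interpolation=2))
```

```text
[615.15478044 -81.45171564 118.4025358 ] [ 1.02071799  1.58807172 -1.04354352] [ 0.24260746 -0.06954951  0.01302923]
```

View pics/s5b.png

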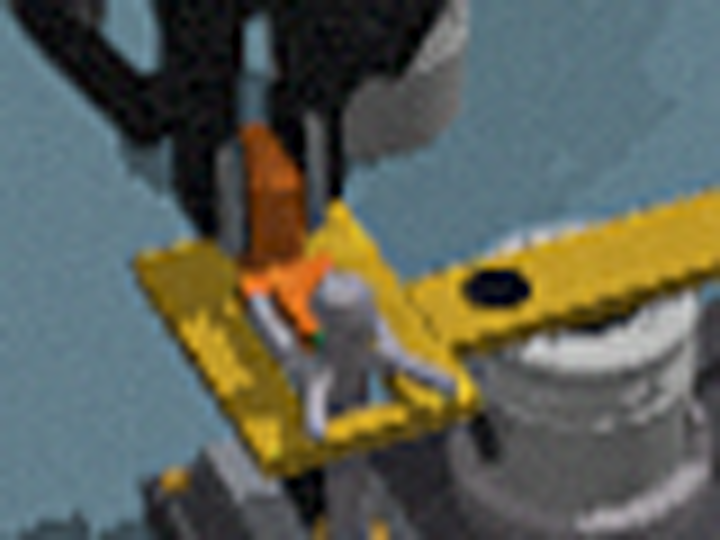

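The shank is between nose and bulges, and the bulges are pulling the clip forward (+1 N). I'll creep on until the nose resistance shows.

step_arm(commands="0 -.05 0 0 0 0 0;0 -.05 0 0 0 0 0;0 -.05 0 0 0 0 0")

```text
time_s: 14.1
eef_pos: [615.5, -81.5, 118.3]
ee_rot: [0.0, -0.041, 0.999, -0.0]
force: [0.7, 1.1, -1.0]
grip_width: 0.176
grip_force: 44.5
```

step_arm(commands="0 -.05 0 0 0 0 0;0 -.05 0 0 0 0 0;0 -.05 0 0 0 0 0")

```text
time_s: 14.35
eef_pos: [616.0, -81.4, 118.3]
ee_rot: [0.0, -0.041, 0.999, -0.0]
force: [-0.7, 0.9, -0.9]
grip_width: 0.182
grip_force: 44.4
```

step_arm(commands="0 -.05 0 0 0 0 0;0 -.05 0 0 0 0 0;0 -.05 0 0 0 0 0")

```text
time_s: 14.6
eef_pos: [616.5, -81.4, 118.2]
ee_rot: [0.0, -0.041, 0.999, 0.0]
force: [0.5, 1.4, -1.4]
grip_width: 0.179
grip_force: 44.4
```

step_arm(commands="0 -.05 0 0 0 0 0;0 -.05 0 0 0 0 0;0 -.05 0 0 0 0 0")

```text
time_s: 14.85
eef_pos: [617.0, -81.3, 118.3]
ee_rot: [0.0, -0.041, 0.999, -0.0]
force: [1.2, 0.8, -0.7]
grip_width: 0.182
grip_force: 44.4
```

step_arm(commands="0 -.05 0 0 0 0 0;0 -.05 0 0 0 0 0;0 -.05 0 0 0 0 0")

```text
time_s: 15.1
eef_pos: [617.5, -81.3, 118.3]
ee_rot: [0.0, -0.041, 0.999, 0.0]
force: [0.6, 0.3, -1.7]
grip_width: 0.177
grip_force: 44.4
```

step_arm(commands="0 -.05 0 0 0 0 0;0 -.05 0 0 0 0 0;0 -.05 0 0 0 0 0")

```text
time_s: 15.35
eef_pos: [618.0, -81.2, 118.3]
ee_rot: [0.0, -0.041, 0.999, -0.0]
force: [-1.0, 1.2, -0.8]
grip_width: 0.175
grip_force: 44.4
```

step_arm(commands="0 -.04 0 0 0 0 0;0 -.04 0 0 0 0 0;0 -.04 0 0 0 0 0")

```text
time_s: 15.6
eef_pos: [618.3, -81.3, 118.3]
ee_rot: [-0.0, -0.041, 0.999, -0.0]
force: [-0.3, 0.7, -0.2]
grip_width: 0.178
grip_force: 44.4
```

step_arm(commands="0 -.04 0 0 0 0 0;0 -.04 0 0 0 0 0;0 -.04 0 0 0 0 0")

```text
time_s: 15.85
eef_pos: [618.7, -81.3, 118.3]
ee_rot: [-0.0, -0.041, 0.999, -0.0]
force: [-1.0, 0.2, -0.2]
grip_width: 0.179
grip_force: 44.4
```

step_arm(commands="0 -.03 0 0 0 0 0;0 -.03 0 0 0 0 0;0 -.03 0 0 0 0 0")

```text
time_s: 16.1
eef_pos: [619.0, -81.2, 118.3]
ee_rot: [-0.0, -0.041, 0.999, -0.0]
force: [-0.5, 0.2, 0.0]
grip_width: 0.177
grip_force: 44.4
```

step_arm(commands="0 -.04 0 0 0 0 0;0 -.04 0 0 0 0 0;0 -.04 0 0 0 0 0")

```text
time_s: 16.35
eef_pos: [619.5, -81.1, 118.3]
ee_rot: [-0.0, -0.041, 0.999, -0.0]
force: [-1.3, -0.5, -0.3]
grip_width: 0.177
grip_force: 44.4
```

step_arm(commands="0 -.03 0 0 0 0 0;0 -.03 0 0 0 0 0;0 -.03 0 0 0 0 0")

```text
time_s: 16.6
eef_pos: [619.7, -81.1, 118.3]
ee_rot: [-0.0, -0.041, 0.999, -0.0]
force: [-0.6, -0.2, -0.3]
grip_width: 0.182
grip_force: 44.4
```

step_arm(commands="0 -.04 0 0 0 0 0;0 -.04 0 0 0 0 0;0 -.04 0 0 0 0 0")

```text
time_s: 16.85
eef_pos: [620.0, -81.1, 118.3]
ee_rot: [-0.0, -0.041, 0.999, -0.0]
force: [-2.8, -0.8, 0.4]
grip_width: 0.179
grip_force: 44.5
```

step_arm(commands="0 -.03 0 0 0 0 0;0 -.03 0 0 0 0 0;0 -.03 0 0 0 0 0")

```text
time_s: 17.1
eef_pos: [620.1, -81.1, 118.3]
ee_rot: [-0.0, -0.041, 0.999, 0.0]
force: [-5.4, -0.6, 1.8]
grip_width: 0.18
grip_force: 44.7
```

Nose contact felt (5 N rise). I'll back off slightly, set the clip down, release and retreat.

step_arm(commands="0 .03 0 0 0 0 0;0 .05 0 .04 0 0 0;0 .05 0 .08 0 0 0;0 .05 0 .08 0 0 0;.25 .05 0 .08 0 0 0;.35 .05 0 .08 0 0 0;.45 .05 0 .08 0 0 0;.45 .05 0 .08 0 0 0;.45 .05 0 .08 0 0 0;.45 .05 0 -1 0 0 0;.45 .05 0 -3 0 0 0;.45 .05 0 -6 0 0 0;.45 3 0 -9 0 0 0;.45 7 0 -11 0 0 0;.45 10 0 -12 0 0 0;.45 10 0 -12 0 0 0;.45 10 0 -12 0 0 0")

```text
time_s: 18.52
eef_pos: [520.4, -89.3, 240.3]
ee_rot: [0.001, -0.04, 0.999, -0.001]
force: [0.4, -0.3, -0.4]
grip_width: 0.447
grip_force: 0.0
```

Run:
```python
from h import *
s=sense();print(s["time_s"],s["eef_pos"],s["force"],s["grip_force"])
a=snap("scene","s6");w=snap("wrist","w6")
A=cv2.resize(a[185:245,260:340],None,fx=7,fy=7,interpolation=2)
m=spot_point("wrist","clip_grip");print(m[:1])
cv2.imwrite("pics/s6b.png",A[:,:,::-1])
```

```text
18.5167 [520.38890634 -89.33337771 240.26061368] [ 0.35916377 -0.30729547 -0.42047854] 0.0
[{'xy': [314.5, 310.1], 'score': 0.92}]
```

View pics/s6b.png

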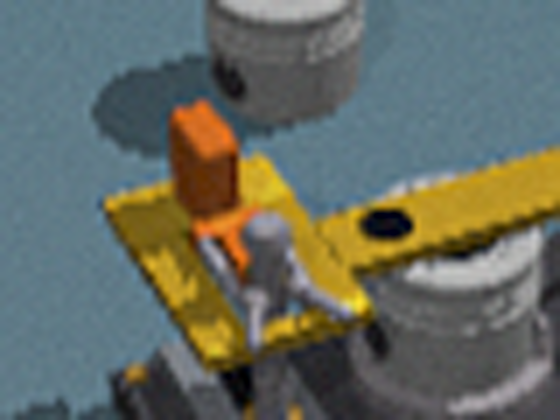

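The clip sits upright and flat on the bar. The nose is at the shank, the legs are closed around it and the bar is level, so I'm handing in.

```bash
python3 -c "
from rig import *
print(finish_job())"
```

```text
the job is handed in; nothing more can be done
None
```

I handed the job in with the bar down over the stud and the clip snapped onto the shank, flat on the bar and released; the last picture showed it in place, and the hand-in returned no verdict.

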